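Check and sort keyed pulleys on the belt-drive rig

TASK

Slide the rig's guard fully open and test each pulley that is out on the cork pads, one at a time from the smallest to the largest (white, yellow, green, grey; some may be missing): turn its red-edged keyway to the shaft's red key, let it sit fully home on the shaft and let go of it, then take it off again and lay it flat in its tray. Pulleys with the keyway on the same side as the black stripe go in the blue tray, those with the keyway opposite the stripe in the red tray, side by side on the tray floor. When all are sorted, slide the guard fully shut; leave the other things on the bench where they are.

Things in the scene. Friction and masses are not known exactly. Their poses are not given: they have to be found in the camera images.
- rig: belt-drive teaching rig, fixed, a white box 170 (x) x 340 (y) mm with a deck 30 mm above the table; origin at table level under the axis of its upright test shaft (box from 90 mm on the -y side of it to 250 mm on the +y side, 91 mm to either side along x). A dark motor drum stands on its deck 180 mm to +y of the shaft. Rails 12 mm thick along both long sides, top 84 mm above the table
- shaft_foot (a point): foot of the upright test shaft, on the rig's deck, 30 mm above the table, same axes as the rig. The steel shaft is 14 mm in diameter and 32 mm tall, its top 5 mm tapered. A red key 5 mm wide, 24 mm tall, stands out on the shaft's +x side to 11.5 mm from the axis
- guard_handle (a point): middle of the red upright grip on the guard, 44 (along the rig's x) x 14 (along y) x 32 mm tall, 80 to 112 mm above the table. The guard is a clear flat panel with red ends, 156 x 155 x 5 mm, top face 80 mm above the table; it lies over the shaft when shut, grip straight above the shaft
- guard (a joint): how far the guard is slid along the rails in the rig's +y direction, m: 0 is shut (over the shaft, at its end stop), 0.15 fully open (at its other stop). It drags with about 2 N and stays where it is left
- blue_tray: blue open tray, fixed, 165 x 165 mm outside, walls 4 mm thick and 18 mm tall, floor 4 mm thick; origin at the centre of its underside, sides along its x and y. For the pulleys whose keyway is on the same side as the black stripe
- red_tray: red open tray, fixed, 165 x 165 mm outside, walls 4 mm thick and 18 mm tall, floor 4 mm thick; origin at the centre of its underside, sides along its x and y. For the pulleys whose keyway is on the side opposite the black stripe
- white_near: white pulley (smallest): grooved white wheel 54 mm across, 12 mm thick; in it a 36 mm square aluminium hub (sides along x, y) up to 40 mm above the underside. Origin: centre of the underside, z up along the 17 mm bore, open at both ends. Keyway 8 mm wide, edged in red on top of the hub, out to 15.5 mm from the axis, on the +x side, same side as the 7 mm black stripe on the wheel at +x. 0.14 kg. Starts flat on a 3 mm cork pad
- white_far: white pulley (smallest): grooved white wheel 54 mm across, 12 mm thick; in it a 36 mm square aluminium hub (sides along x, y) up to 40 mm above the underside. Origin: centre of the underside, z up along the 17 mm bore, open at both ends. Keyway 8 mm wide, edged in red on top of the hub, out to 15.5 mm from the axis, on the -x side, opposite the 7 mm black stripe on the wheel at +x. 0.14 kg. Starts flat on a 3 mm cork pad
- yellow_near: yellow pulley (second smallest): grooved yellow wheel 60 mm across, 12 mm thick; in it a 36 mm square aluminium hub (sides along x, y) up to 40 mm above the underside. Origin: centre of the underside, z up along the 17 mm bore, open at both ends. Keyway 8 mm wide, edged in red on top of the hub, out to 15.5 mm from the axis, on the +x side, same side as the 7 mm black stripe on the wheel at +x. 0.14 kg. Starts flat on a 3 mm cork pad
- green_near: green pulley (second largest): grooved green wheel 66 mm across, 12 mm thick; in it a 36 mm square aluminium hub (sides along x, y) up to 40 mm above the underside. Origin: centre of the underside, z up along the 17 mm bore, open at both ends. Keyway 8 mm wide, edged in red on top of the hub, out to 15.5 mm from the axis, on the +x side, same side as the 7 mm black stripe on the wheel at +x. 0.14 kg. Starts flat on a 3 mm cork pad
- green_far: green pulley (second largest): grooved green wheel 66 mm across, 12 mm thick; in it a 36 mm square aluminium hub (sides along x, y) up to 40 mm above the underside. Origin: centre of the underside, z up along the 17 mm bore, open at both ends. Keyway 8 mm wide, edged in red on top of the hub, out to 15.5 mm from the axis, on the -x side, opposite the 7 mm black stripe on the wheel at +x. 0.14 kg. Starts flat on a 3 mm cork pad
- grey_far: grey pulley (largest): grooved grey wheel 72 mm across, 12 mm thick; in it a 36 mm square aluminium hub (sides along x, y) up to 40 mm above the underside. Origin: centre of the underside, z up along the 17 mm bore, open at both ends. Keyway 8 mm wide, edged in red on top of the hub, out to 15.5 mm from the axis, on the -x side, opposite the 7 mm black stripe on the wheel at +x. 0.14 kg. Starts flat on a 3 mm cork pad
- beaker: glass beaker 60 mm across, 70 mm tall, origin at its underside; bystander
- jar: amber specimen jar 56 mm across, 75 mm tall, origin at its underside; bystander
- screwdriver: screwdriver lying along its x, behind the rig; bystander
There are look-alikes about, which are no part of the job. What is shaped like the yellow_near but pink or purple is not meant. Leave any pink look-alike of the white_near alone.

How it is judged:
By the outcome, as a careful person would: the job done as asked, in the order asked, and still so for the second after the job is handed in, with the robot touching nothing.
Of white_near, white_far only 1 to 1 are there at a start; the rules pass over those that are not, and their reading is None.
Of green_near, green_far only 1 to 1 are there at a start; the rules pass over those that are not, and their reading is None.
Of yellow_near, grey_far only 1 to 2 are there at a start; the rules pass over those that are not, and their reading is None.
At some moment in a run one of white_near, white_far, yellow_near, green_near, green_far, grey_far may be knocked a few centimetres aside while the robot is not near it.
It also fails if it takes over 210 s, if anything falls off the work surface, if the arm or the gripper's body presses on something with over 40 N, if the wrist force passes 120 N, or if a joint passes its speed limit or range.

ROBOT

A 6-joint arm with a two-finger parallel gripper is mounted at the origin on the work surface. World frame = base frame: x ahead of the robot, y to its left, z up, the work surface at z = 0. Lengths are in m, angles in rad, forces in N, time in s.
With the tool pointing down it reaches from about 0.325 to 1 m from the base axis. Payload 5.1 kg.
Tool frame: the origin (TCP) lies at the very end of the fingers, on their centre line; the grasp point (between the pads) lies 19 mm behind it; y points along the fingers, z is the direction in which the jaws open and shut, and the axes are right-handed (so a half turn about y gives the same grasp; the last joint's range is limited). The gripper opens to 85 mm and grips with 20 to 120 N. Pads are 22 mm wide; open, the fingers measure 114 mm over their backs; the gripper's body (76 mm by 85 mm) begins 54 mm behind the grasp point. The pads swing forward as they close: fully open they stand 13 mm farther back than shut.
Start: joints at [1.231, 0.124, 1.65, -0, 1.367, -0.083], TCP at [0.165, 0.629, 0.231] pointing down, gripper open.
Joint ranges: [-2.61, 2.61], [-1.02, 2.33], [0.03, 2.71], [-1.35, 4.49], [0.32, 2.68], [-2.91, 2.91]. Speed limits (rad/s): [2.57, 2.57, 3.14, 3.14, 3.14, 3.14].

INTERFACE

Orientations are given as a unit quaternion [w, x, y, z].
In Python, from plant import move_pose, move_straight, set_joints, set_gripper, hold, ik, read_camera, Unreachable, finish_job, look_for, trace, spot_point, current_time, current_joint_pos, current_qvel, current_effort, current_tool_pos, current_ee_rot, current_contact_force, current_ft_torque, current_finger_gap gives the robot as it stands. Calls block until the motion is done:
- move_pose(position, orientation): joint-space move of the TCP to a pose.
- move_straight(position, vel=0.15, rotation=None): straight line of the TCP; rotation=None keeps the orientation; vel is the mean speed in m/s.
- set_joints(angles): joint-space move.
- set_gripper(opening): opening from 0.0 (shut) to 1.0 (fully open); the grip force is fixed at half the most; returns when the fingers have stopped.
- hold(seconds).
- ik(position, orientation): joint angles nearest the present ones, or None.
- read_camera(name): name is "side" or "top"; returns a dict with "frame" (480x640x3 uint8, red, green, blue), "depth" (480x640 float32, m along the optical axis (not along the pixel's ray), 0 where there is no reading), "vertical_fov" (degrees; the focal length in pixels is half the picture's height over the tangent of half this angle, whatever the lens; pixels are square), "cx", "cy" (the principal point, pixels), "dist_coeffs" ([k1, k2, p1, p2, k3] as OpenCV has them; the pictures are not rectified), "R" (3x3) and "t" (3): a world point X has camera coordinates R X + t. Camera axes: x right, y down, z forward; pixel columns grow to the right and rows downward; lengths in m; the calibration is good to about 2 mm. A picture is of the moment at which its call begins.
A pose or a line that the arm cannot do raises Unreachable and nothing moves.
- finish_job(): hands the job in, once; it reports no verdict.
Trained networks look in a picture, given as the dict that the camera call returned (one of the last four; its "shot" number tells which), for a name from the list of things; names that differ only in an ending like _2 or _b are one class to them, and where a whole thing is asked for, a point or a joint stands for the part that bears it (a point fixed in the world has none). Each returns a list of dicts, best first, with "score" (0 to 1); they miss things now and then, are a little off and sometimes report something else, mostly with a low value. They report only what shows in the picture. A call takes as long as a camera call. They do not tell look-alikes from the thing itself.
- look_for(picture, query): "at" ([row, column] as shares, 0 to 1, of the picture: columns of its width, rows of its height, amid what is visible of it).
- trace(picture, query): "pixels" (480x640 bool, what is visible of it) and "at" ([row, column] as shares, 0 to 1, of the picture: columns of its width, rows of its height, amid what is visible of it).
- spot_point(picture, query): "at" ([row, column] as shares, 0 to 1, of the picture: columns of its width, rows of its height: a listed point, or the origin of a listed thing).
Readings, each from a call of its own:
- current_time(): time.
- current_joint_pos(): joint angles.
- current_qvel(): joint speeds.
- current_effort(): joint torques, N m.
- current_tool_pos(): TCP position.
- current_ee_rot(): TCP orientation.
- current_contact_force(): force on the tool from outside, world axes, zero at the start.
- current_ft_torque(): the same for the moment, N m.
- current_finger_gap(): opening from 0.0 (shut) to 1.0 (fully open).
Only numpy, scipy, OpenCV 4.12 (cv2) and the standard library are available. Lean on these libraries where they do the work, as an engineer would, in place of code of your own. Each camera call takes 0.05 s, during which the arm holds its last target.

## Working session

There is one attempt and no reset: what is moved stays moved. The work goes in short steps, each a Python script; the robot and the scene stay as the last script left them, time stands still between calls to the robot, and variables do not carry over. Pictures are saved under pics/ and viewed, and the job is handed in when it is done.

```bash
ls; mkdir -p pics; cat > h.py <<'E'
import numpy as np, cv2
from plant import *
def K(c):
    f=240/np.tan(np.radians(c["vertical_fov"])/2)
    return np.array([[f,0,c["cx"]],[0,f,c["cy"]],[0,0,1.]])
def ray(c,u,v):
    p=cv2.undistortPoints(np.array([[[u,v]]],float),K(c),np.array(c["dist_coeffs"],float))[0,0]
    R=np.array(c["R"]);t=np.array(c["t"])
    o=-R.T@t; d=R.T@np.array([p[0],p[1],1.]); return o,d
def at_z(c,u,v,z):
    o,d=ray(c,u,v); return o+d*(z-o[2])/d[2]
def at_depth(c,u,v):
    z=c["depth"][int(round(v)),int(round(u))]; o,d=ray(c,u,v); return o+d*z
def proj(c,X):
    r,_=cv2.Rodrigues(np.array(c["R"],float))
    p,_=cv2.projectPoints(np.array(X,float).reshape(-1,1,3),r,np.array(c["t"],float),K(c),np.array(c["dist_coeffs"],float)); return p[:,0]
def save(c,n): cv2.imwrite("pics/"+n,cv2.cvtColor(c["frame"],cv2.COLOR_RGB2BGR))
def uv(a): return a["at"][1]*640,a["at"][0]*480
def tri(c1,p1,c2,p2):
    o1,d1=ray(c1,*p1);o2,d2=ray(c2,*p2)
    s=np.linalg.lstsq(np.stack([d1,-d2],1),o2-o1,rcond=None)[0]
    a=o1+s[0]*d1;b=o2+s[1]*d2
    return (a+b)/2,np.linalg.norm(a-b)
E
python3 - <<'E'
from h import *
for n in ["side","top"]:
    c=read_camera(n); save(c,n+"0.png")
    R=np.array(c["R"]);print(n,-R.T@np.array(c["t"]),R[2],c["vertical_fov"],c["dist_coeffs"])
    for q in ["rig","shaft_foot","guard_handle","guard","blue_tray","red_tray","white_near","white_far","yellow_near","green_near","green_far","grey_far","beaker","jar","screwdriver"]:
        for a in spot_point(c,q)[:3]:
            u,v=uv(a); print(q,round(a["score"],2),round(u),round(v),at_z(c,u,v,0).round(3))
print(current_time(),current_ee_rot(),current_tool_pos())
E
```

```text
pics
side [ 0.26088784 -0.84324975  0.96873705] [ 0.23093379  0.70460638 -0.67096902] 50.659276041655524 [-0.04851398  0.          0.          0.          0.        ]
rig 0.68 361 288 [ 0.643 -0.032 -0.   ]
shaft_foot 0.63 359 280 [ 0.648 -0.004  0.   ]
shaft_foot 0.39 436 299 [ 0.811 -0.127  0.   ]
guard_handle 0.71 394 390 [ 0.601 -0.333  0.   ]
guard_handle 0.57 362 258 [0.688 0.07  0.   ]Traceback (most recent call last):
  File "<stdin>", line 6, in <module>
ValueError: it knows: beaker, blue_tray, green_far, green_near, grey_far, guard_handle, jar, red_tray, rig, screwdriver, shaft_foot, white_far, white_near, yellow_near
```

```bash

python3 - <<'E'
from h import *
for n in ["side","top"]:
    c=read_camera(n); save(c,n+"0.png")
    R=np.array(c["R"]);print(n,-R.T@np.array(c["t"]),R[2],c["vertical_fov"],c["dist_coeffs"])
    for q in ["rig","shaft_foot","guard_handle","blue_tray","red_tray","white_near","white_far","yellow_near","green_near","green_far","grey_far","beaker","jar","screwdriver"]:
        for a in spot_point(c,q)[:3]:
            u,v=uv(a); print(q,round(a["score"],2),round(u),round(v),at_z(c,u,v,0).round(3))
print(current_time(),current_ee_rot(),current_tool_pos())
E
```

```text
side [ 0.26088784 -0.84324975  0.96873705] [ 0.23093379  0.70460638 -0.67096902] 50.659276041655524 [-0.04851398  0.          0.          0.          0.        ]
rig 0.95 361 288 [ 0.643 -0.032  0.   ]
rig 0.51 273 270 [0.441 0.1   0.   ]
shaft_foot 0.92 364 280 [ 0.661 -0.007  0.   ]
guard_handle 0.75 363 258 [0.689 0.071 0.   ]
blue_tray 0.59 394 391 [ 0.601 -0.334  0.   ]
red_tray 0.72 298 385 [ 0.408 -0.256  0.   ]
red_tray 0.16 264 202 [0.49  0.398 0.   ]
white_near 0.83 227 198 [0.382 0.451 0.   ]
white_near 0.51 267 198 [0.503 0.412 0.   ]
white_far 0.6 252 235 [0.421 0.257 0.   ]
yellow_near 0.75 252 236 [0.418 0.252 0.   ]
yellow_near 0.54 225 215 [0.362 0.371 0.   ]
yellow_near 0.37 276 274 [0.447 0.083 0.   ]
green_near 0.61 275 272 [0.447 0.092 0.   ]
green_far 0.17 252 238 [0.417 0.243 0.   ]
grey_far 0.66 255 239 [0.423 0.239 0.   ]
beaker 0.84 319 203 [0.651 0.341 0.   ]
beaker 0.23 360 282 [ 0.648 -0.01   0.   ]
jar 0.88 297 185 [0.611 0.455 0.   ]
screwdriver 0.75 270 199 [ 0.51   0.407 -0.   ]
screwdriver 0.66 436 300 [ 0.808 -0.128  0.   ]
top [0.44224852 0.1019892
[... 180 characters left out ...]
ndle 0.72 356 192 [ 0.663 -0.019  0.   ]
blue_tray 0.74 359 200 [ 0.645 -0.027  0.   ]
blue_tray 0.7 483 212 [ 0.613 -0.329  0.   ]
red_tray 0.61 459 296 [ 0.412 -0.262  0.   ]
white_near 0.9 174 263 [0.499 0.416 0.   ]
white_near 0.56 145 307 [0.393 0.486 0.   ]
yellow_near 0.95 242 300 [0.41  0.255 0.   ]
yellow_near 0.85 242 344 [0.305 0.254 0.   ]
yellow_near 0.7 177 261 [0.503 0.41  0.   ]
green_near 0.98 312 282 [0.45  0.089 0.   ]
beaker 0.65 198 198 [0.654 0.359 0.   ]
jar 0.85 154 217 [0.609 0.467 0.   ]
screwdriver 0.89 404 136 [ 0.801 -0.139  0.   ]
screwdriver 0.62 244 300 [0.409 0.249 0.   ]
1.7 [ 0.70132375 -0.70124637  0.09053484 -0.09056469] [0.16513531 0.62869379 0.23136126]
```

View pics/side0.png

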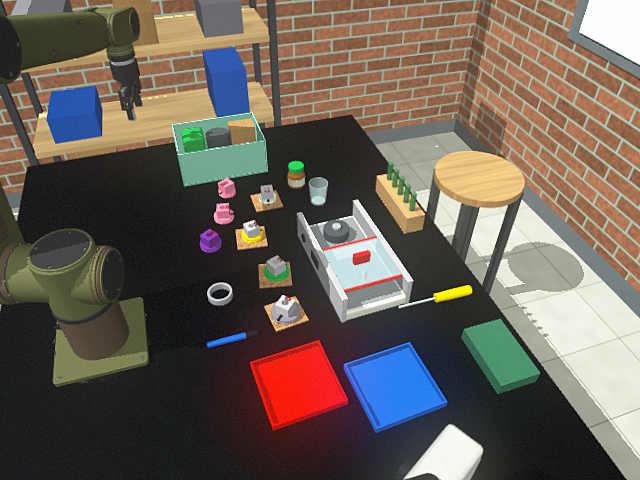

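View pics/top0.png

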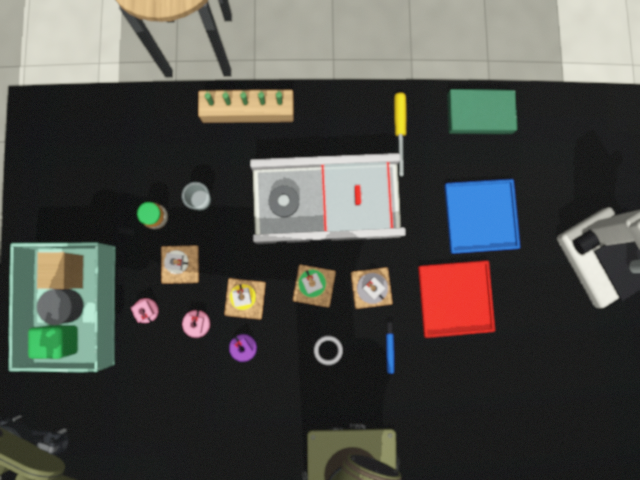

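```bash

python3 - <<'E'
from h import *
im=cv2.imread("pics/top0.png")
tiles=[cv2.resize(im[v-24:v+24,u-32:u+32],None,fx=6,fy=6,interpolation=cv2.INTER_CUBIC) for u,v in[(178,262),(242,297),(312,284),(372,288)]]
cv2.imwrite("pics/ct.png",np.vstack([np.hstack(tiles[:2]),np.hstack(tiles[2:])]))
im=cv2.imread("pics/side0.png")
tiles=[cv2.resize(im[v-24:v+24,u-32:u+32],None,fx=6,fy=6,interpolation=cv2.INTER_CUBIC) for u,v in[(267,196),(252,234),(276,268),(287,311)]]
cv2.imwrite("pics/cs.png",np.vstack([np.hstack(tiles[:2]),np.hstack(tiles[2:])]))
E
```

```text
(no output)
```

View pics/ct.png

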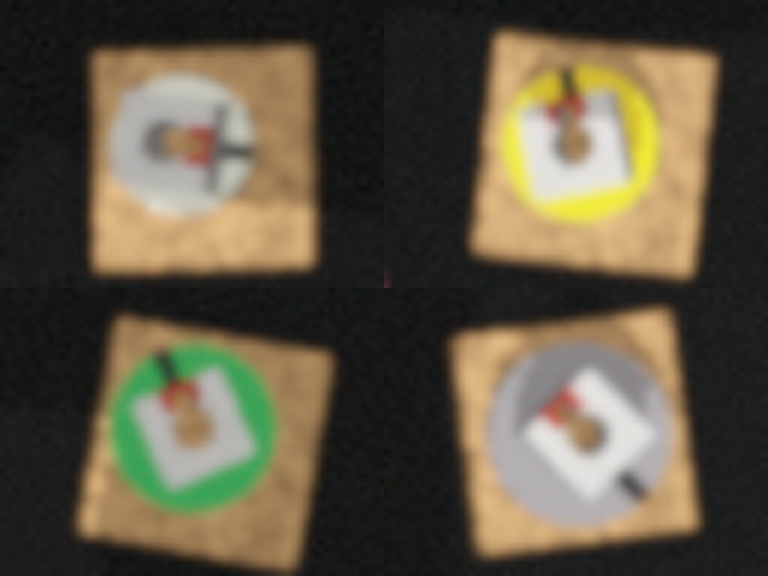

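View pics/cs.png

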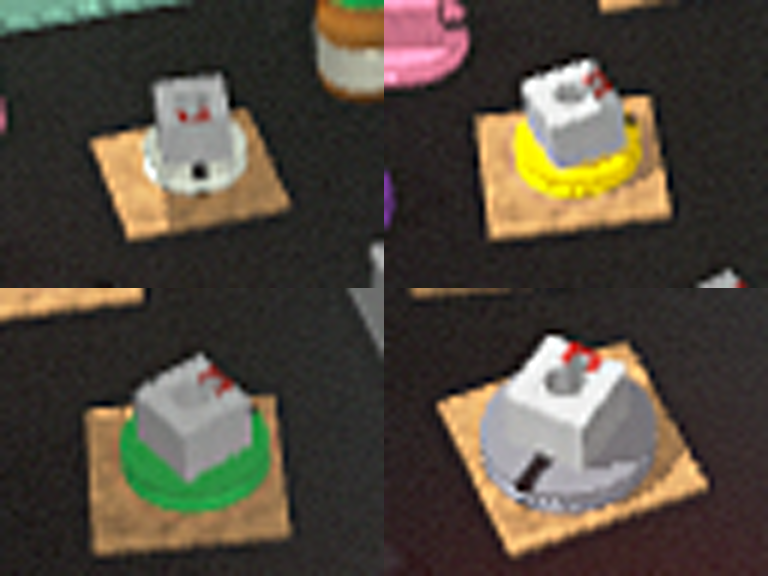

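```bash

cat >> h.py <<'E'
def cloud(c):
    v,u=np.mgrid[0:480,0:640]
    p=cv2.undistortPoints(np.stack([u.ravel(),v.ravel()],1).astype(float)[:,None],K(c),np.array(c["dist_coeffs"],float))[:,0]
    z=c["depth"].ravel().astype(float)
    X=np.c_[p*z[:,None],z]
    W=(X-np.array(c["t"]))@np.array(c["R"])
    W[z==0]=np.nan
    return W.reshape(480,640,3)
def rectfit(P):
    (cx,cy),(w,h),a=cv2.minAreaRect((P[:,:2]*1000).astype(np.float32)); return np.array([cx,cy])/1000,(w,h),a
E
python3 - <<'E'
from h import *
for n in ["side","top"]:
    c=read_camera(n); W=cloud(c); np.savez("/tmp/%s.npz"%n,W=W,f=c["frame"])
    print(n)
    for nm,(x,y) in dict(white=(.5,.416),yellow=(.41,.255),green=(.45,.09),grey=(.44,-.04)).items():
        m=(np.hypot(W[...,0]-x,W[...,1]-y)<.06)&(W[...,2]>.025)&(W[...,2]<.06)
        P=W[m]; h=np.histogram(P[:,2],bins=np.arange(.025,.06,.0025))[0]
        T=P[P[:,2]>.0375]
        print(nm,h,T.mean(0).round(4),rectfit(T), np.median(T[:,2]))
        m=(np.hypot(W[...,0]-x,W[...,1]-y)<.09)&(W[...,2]<.02)&(W[...,2]>-.02)
        print('  low',np.percentile(W[m][:,2],[5,25,50,75,95]).round(4))
    m=(W[...,2]>.076)&(W[...,2]<.12)&(abs(W[...,0]-.66)<.13)&(W[...,1]<.3)&(W[...,1]>-.15)
    print(np.histogram(W[m][:,2],bins=np.arange(.076,.12,.004))[0])
E
```

```text
side
white [10  5  7 15 12 16 21 46  9  0  0  0  0] [0.5016 0.4057 0.0426] (array([0.50195975, 0.40774399]), (49.99837112426758, 36.086944580078125), 82.22038269042969) 0.04309076437378
  low [-0.0025 -0.0002  0.0015  0.0036  0.012 ]
yellow [17 10 12 15 17 21 44 39 15  2  0  0  0] [0.4191 0.2484 0.0423] (array([0.41874307, 0.25094693]), (38.54471969604492, 42.657806396484375), 13.556831359863281) 0.042197683674068606
  low [-0.0029 -0.0006  0.0012  0.0033  0.014 ]
green [10 17 21 20 15 20 47 62 15  1  0  0  0] [0.4483 0.0862 0.0425] (array([0.44900342, 0.08790582]), (38.6621208190918, 40.157711029052734), 19.801082611083984) 0.042751736582533624
  low [-0.0027 -0.0007  0.0009  0.003   0.0148]
grey [20 16 15 26 17 32 62 62 19  2  0  0  0] [ 0.4353 -0.0555  0.0422] (array([ 0.4353913 , -0.05431741]), (39.02266311645508, 38.009281158447266), 44.49781036376953) 0.042325158877184264
  low [-0.0029 -0.0009  0.0006  0.0025  0.0149]
[1310 1826  607   30   13   24   20   15   64   21]
top
white [ 5  4  8  9  5 16 42 70 53 16  4  2  0] [0.5009 0.4089 0.044 ] (array([0.50053769, 0.40869376]), (
[... 180 characters left out ...]
69 0.2521 0.0445] (array([0.41746222, 0.25244034]), (35.964481353759766, 36.8368034362793), 10.868195533752441) 0.044457372437600395
  low [-0.0033 -0.0002  0.0021  0.0045  0.0133]
green [ 2  0  0  0  2 10 30 69 48 22  5  1  0] [0.447  0.0887 0.0446] (array([0.44757733, 0.08899116]), (35.63707733154297, 35.54251480102539), 22.621768951416016) 0.04451989629230875
  low [-0.0034 -0.0003  0.0021  0.0047  0.0151]
grey [ 9  7  6  2  2  9 32 71 51 25  2  0  0] [ 0.4335 -0.0528  0.0445] (array([ 0.43394485, -0.05251411]), (34.86622619628906, 34.98362731933594), 44.64651870727539) 0.044358364836890034
  low [-0.0034 -0.0003  0.0021  0.0049  0.0158]
[1678 2873 1594  276   14    4    7   14   55   47]
```

```bash

python3 - <<'E'
from h import *
for n in ["side","top"]:
    d=np.load("/tmp/%s.npz"%n);W=d["W"];F=d["f"].astype(int)
    red=(F[...,0]>130)&(F[...,1]<70)&(F[...,2]<70)
    m=(abs(W[...,0]-.66)<.13)&(W[...,1]<.3)&(W[...,1]>-.15)&(W[...,2]>.106)&(W[...,2]<.13)
    P=W[m]; print(n,"handle",len(P),P.mean(0),rectfit(P), (m&red).sum())
    # rails
    m=(abs(W[...,0]-.66)<.13)&(W[...,1]<.3)&(W[...,1]>-.15)&(W[...,2]>.077)&(W[...,2]<.093)&(F.min(-1)>150)
    P=W[m]; P=P[abs(P[:,0]-.655)>.075]
    for s in (1,-1):
        Q=P[(P[:,0]-.655)*s>0]; k=np.polyfit(Q[:,1],Q[:,0],1)
        for _ in range(4):
            r=Q[:,0]-np.polyval(k,Q[:,1]); Q=Q[abs(r)<.009]; k=np.polyfit(Q[:,1],Q[:,0],1)
        print("rail",s,len(Q),np.degrees(np.arctan(k[0])),np.polyval(k,[-.1,0,.1,.2]),Q[:,1].min(),Q[:,1].max(),Q[:,2].mean())
    for z in ([.0,.03]):
        pass
    # trays
    for nm,ch,(x,y) in (("blue",2,(.61,-.33)),("red",0,(.41,-.26))):
        m=(np.hypot(W[...,0]-x,W[...,1]-y)<.15)&(F[...,ch]>100)&(F[...,ch]-np.delete(F,ch,-1).max(-1)>60)&(W[...,2]<.04)
        k=cv2.morphologyEx(m.astype(np.uint8),cv2.MORPH_OPEN,np.ones((3,3)))>0
        P=W[k]; P=P[P[:,2]>-.01]; print(nm,len(P),rectfit(P),rectfit(P[P[:,2]>.013]),np.median(P[:,2]))
E
```

```text
side handle 94 [ 0.64241292 -0.01782818  0.11054706] (array([ 0.64411731, -0.01714745]), (44.93780517578125, 17.578351974487305), 2.6073105335235596) 70
rail 1 126 -1.0557436060048935 [0.73448734 0.73264452 0.73080169 0.72895886] -0.11617914901371293 0.10245595578359126 0.08350438246171657
rail -1 515 -2.642991976485629 [0.56423809 0.55962193 0.55500576 0.55038959] -0.12363572020935897 0.21738199883580603 0.08383883072029909
blue 5565 (array([ 0.60816418, -0.32310449]), (177.2533721923828, 168.19186401367188), 2.86545467376709) (array([ 0.60303436, -0.32314517]), (168.16465759277344, 167.70150756835938), 3.320249319076538) 0.00349021124823669
red 5573 (array([ 0.40913434, -0.24771945]), (172.19522094726562, 184.1233367919922), 3.345399856567383) (array([ 0.40681677, -0.25440352]), (166.5969696044922, 169.46224975585938), 3.4275803565979004) 0.0035729620686005734
top handle 125 [ 0.64234304 -0.01418169  0.11185081] (array([ 0.64339331, -0.0142279 ]), (43.09683609008789, 14.418787002563477), 2.6972711086273193) 60
rail 1 226 -1.000144780029618 [0.73444441 0.73269865 0.73095289 0.72920713] -0.11268599018433875 0.13139722412375357 0.08421918254125656
rail -1 976 -2.887495715442547 [0.56537685 0.56033295 0.55528905 0.55024515] -0.11943249432914264 0.21805206442947545 0.08458454183433019
blue 4784 (array([ 0.604255 , -0.3256998]), (171.04220581054688, 177.7510223388672), 3.258577823638916) (array([ 0.60269244, -0.32100452]), (166.3133087158203, 167.82643127441406), 3.4136972427368164) 0.005109392787668995
red 5158 (array([ 0.40530075, -0.25652872]), (173.48768615722656, 176.73959350585938), 3.7792351245880127) (array([ 0.40572391, -0.25240866]), (164.78367614746094, 169.1641845703125), 3.457080841064453) 0.005384234413157172
```

```bash

cat >> h.py <<'E'
from scipy.spatial.transform import Rotation as Ro
def quat(th):
    c,s=np.cos(th),np.sin(th)
    M=np.array([[s,0,c],[-c,0,s],[0,-1,0.]])
    q=Ro.from_matrix(M).as_quat(); return [float(q[3]),*map(float,q[:3])]
def wrapq(p,th):
    """best of th, th+pi by wrist travel"""
    best=None
    for t in (th,th+np.pi,):
        j=ik(list(p),quat(t))
        if j is None: continue
        d=abs(np.array(j)-np.array(current_joint_pos())).max()
        if best is None or d<best[0]: best=(d,t,j)
    return best
def stat(s=""):
    print(s,"t",round(current_time(),1),"tcp",np.round(current_tool_pos(),4),"gap",round(current_finger_gap(),3),"F",np.round(current_contact_force(),1),"j6",round(current_joint_pos()[5],2))
E
python3 - <<'E'
from h import *
th=np.radians(2.7); h=np.array([.643,-.0155])
b=wrapq([*h,.16],th); print(b); 
move_pose([*h,.17],quat(b[1])); stat("above")
move_straight([*h,.084],vel=.12); stat("down")
set_gripper(.6);stat("half")
set_gripper(.0); stat("grip")
c=read_camera("side"); save(c,"g1.png")
E
```

```text
(np.float64(1.3389460770317836), np.float64(0.0471238898038469), array([-1.07532891e-01,  1.61541143e-01,  1.73119334e+00, -4.44089210e-16,
        1.24885817e+00, -1.54656780e-01]))
above t 4.6 tcp [ 0.6431 -0.0146  0.1701] gap 0.998 F [-0.8 -0.3  0.4] j6 -0.15
down t 5.5 tcp [ 0.6437 -0.0155  0.0849] gap 1.002 F [-0.4  0.7  0.1] j6 -0.15
half t 5.9 tcp [ 0.6431 -0.0155  0.0843] gap 0.598 F [ 0.2 -0.3 -0. ] j6 -0.15
grip t 6.2 tcp [ 0.6438 -0.0155  0.0847] gap 0.502 F [2.4 0.7 1.7] j6 -0.15
```

View pics/g1.png

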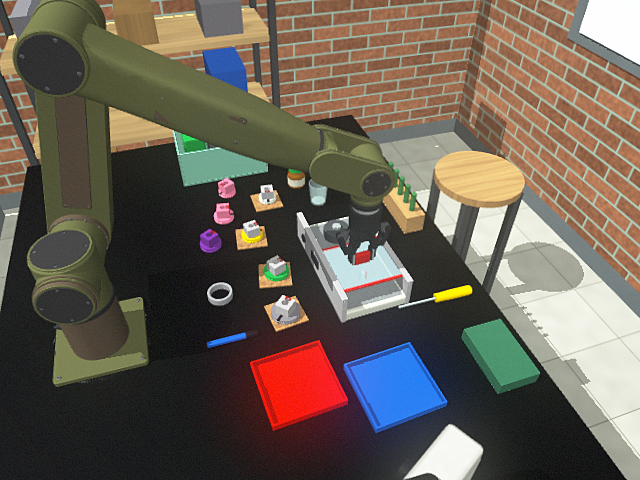

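```bash

python3 - <<'E'
from h import *
th=np.radians(2.7); d=np.array([-np.sin(th),np.cos(th),0])
p0=np.array([.643,-.0155,.0845])
move_straight(list(p0+d*.146),vel=.12); stat("146")
for k in range(147,158,1):
    move_straight(list(p0+d*k/1000),vel=.05); f=np.array(current_contact_force()); print(k,f.round(1),np.round(current_tool_pos(),4))
    if f@d<-12: break
set_gripper(.75); hold(.2); stat("open")
p=np.array(current_tool_pos()); move_straight([p[0],p[1],.2],vel=.2)
# get out of view
set_joints([1.0]+list(current_joint_pos()[1:]))
for n in ["side","top"]:
    c=read_camera(n); save(c,n+"2.png"); np.savez("/tmp/%s2.npz"%n,W=cloud(c),f=c["frame"])
    for a in spot_point(c,"shaft_foot")[:2]+spot_point(c,"guard_handle")[:2]:
        u,v=uv(a); print(n,round(a["score"],2),round(u),round(v),at_z(c,u,v,.03).round(4),at_z(c,u,v,.096).round(4))
im=cv2.imread("pics/top2.png")
a=cv2.resize(im[150:250,250:410],None,fx=4.5,fy=4.5,interpolation=cv2.INTER_CUBIC);cv2.imwrite("pics/c2.png",a)
im=cv2.imread("pics/side2.png")
a=cv2.resize(im[190:330,290:430],None,fx=4.2,fy=4.2,interpolation=cv2.INTER_CUBIC);cv2.imwrite("pics/d2.png",a)
stat()
E
```

```text
146 t 7.6 tcp [0.6387 0.1215 0.0847] gap 0.497 F [ 11.4 -30.6  -1.3] j6 0.07
147 [ 11.1 -33.1  -1.9] [0.6387 0.1215 0.0847]
open t 8.4 tcp [0.6357 0.1321 0.0844] gap 0.746 F [-0.8 -0.2  0.5] j6 0.07
side 0.86 361 283 [ 0.6381 -0.0419  0.03  ] [ 0.6116 -0.0982  0.096 ]
side 0.68 363 288 [ 0.6355 -0.0593  0.03  ] [ 0.6092 -0.1145  0.096 ]
side 0.7 342 227 [0.667  0.1796 0.03  ] [0.6384 0.1077 0.096 ]
top 0.8 360 200 [ 0.6395 -0.0258  0.03  ] [ 0.6302 -0.0198  0.096 ]
top 0.42 157 216 [0.6082 0.4518 0.03  ] [0.6004 0.4353 0.096 ]
top 0.57 297 195 [0.6533 0.1221 0.03  ] [0.6434 0.1212 0.096 ]
 t 11.4 tcp [0.3046 0.5725 0.1987] gap 0.75 F [ 0.2 -1.  -0. ] j6 0.08
```

View pics/c2.png

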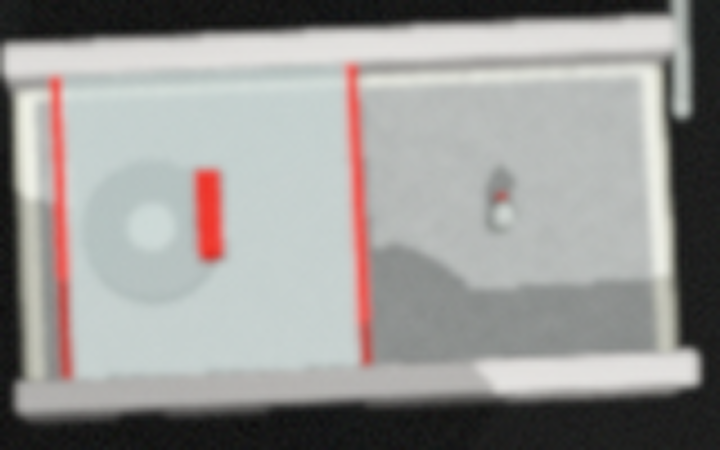

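View pics/d2.png

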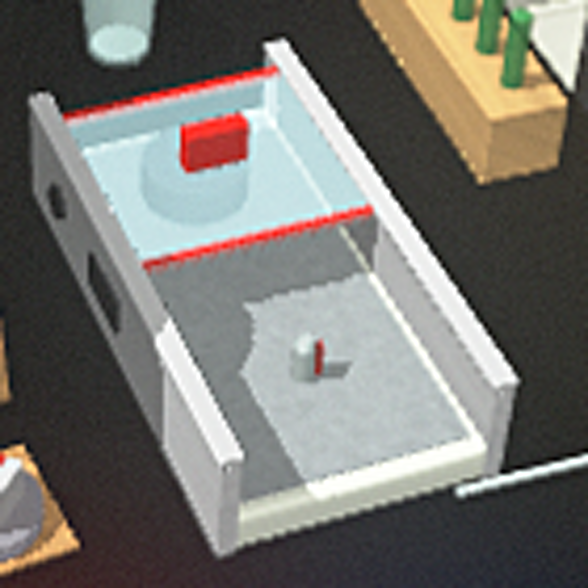

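```bash

python3 - <<'E'
from h import *
for n in ["side","top"]:
    d=np.load("/tmp/%s2.npz"%n);W=d["W"];F=d["f"].astype(int)
    m=(abs(W[...,0]-.66)<.13)&(W[...,1]<.3)&(W[...,1]>-.15)&(W[...,2]>.106)&(W[...,2]<.13)
    P=W[m]; print(n,"handle",len(P),P.mean(0),rectfit(P))
    m=(np.hypot(W[...,0]-.643,W[...,1]+.0155)<.035)&(W[...,2]>.04)&(W[...,2]<.075)
    P=W[m]; print("shaft",len(P),P.mean(0),P.min(0),P.max(0)); T=P[P[:,2]>.056]; print(len(T),T.mean(0),np.median(T,0),rectfit(T))
    # rails inner dims
    m=(abs(W[...,0]-.66)<.13)&(W[...,1]<.3)&(W[...,1]>-.15)&(W[...,2]>.077)&(W[...,2]<.093)
    P=W[m]; th=np.radians(2.7); u=P[:,0]*np.cos(th)+P[:,1]*np.sin(th); v=-P[:,0]*np.sin(th)+P[:,1]*np.cos(th)
    print("rot-frame u,v range",np.percentile(u,[.5,99.5]),np.percentile(v,[.3,99.7]))
th=np.radians(2.7);h=np.array([.643,-.0155]);print(h[0]*np.cos(th)+h[1]*np.sin(th),-h[0]*np.sin(th)+h[1]*np.cos(th))
E
```

```text
side handle 74 [0.63775527 0.11873144 0.11074589] (array([0.63865112, 0.12142875]), (43.752357482910156, 20.25300407409668), 4.885619640350342)
shaft 51 [ 0.64434829 -0.03220428  0.0538571 ] [ 0.63646282 -0.03818784  0.04001403] [ 0.65498611 -0.02249732  0.06488445]
23 [ 0.64376623 -0.03177019  0.06020842] [ 0.64366467 -0.03208094  0.05950309] (array([ 0.64468695, -0.03076971]), (15.91711139678955, 10.947484970092773), 33.86118698120117)
rot-frame u,v range [0.54913845 0.73600613] [-0.14906814  0.18523091]
top handle 126 [0.63811496 0.12231308 0.11249148] (array([0.63783649, 0.12264749]), (13.388882637023926, 42.632049560546875), 89.49382019042969)
shaft 45 [ 0.64364396 -0.02466648  0.05577769] [ 0.63592988 -0.03319669  0.04016713] [0.65752486 0.00266642 0.0681729 ]
28 [ 0.64359118 -0.0274913   0.06122965] [ 0.64300921 -0.02783366  0.06180698] (array([ 0.64440253, -0.02836393]), (11.425524711608887, 15.307451248168945), 61.89459228515625)
rot-frame u,v range [0.5490724  0.73545368] [-0.1440558   0.18939142]
0.6415560396145473 -0.04577224086821077
```

```bash

cat >> h.py <<'E'
RIG=np.radians(2.6); SH=np.array([.6442,-.028]); OFF=.011
APP={"white":(.5,.41),"yellow":(.417,.252),"green":(.4475,.089),"grey":(.434,-.053)}
KEY={"white":-97,"yellow":11,"green":22,"grey":44.6}
def locate(x,y,r=.07,zt=.043):
    out=[]
    for n in ("top","side"):
        c=read_camera(n);W=cloud(c)
        m=(np.hypot(W[...,0]-x,W[...,1]-y)<r)&(W[...,2]>zt-.0045)&(W[...,2]<zt+.01)
        T=W[m]; 
        if len(T)<20: print(n,"few",len(T)); continue
        k=cv2.connectedComponentsWithStats(m.astype(np.uint8))
        i=1+np.argmax(k[2][1:,4]); T=W[(k[1]==i)]
        q,wh,a=rectfit(T); out.append((q,a%90)); print(n,len(T),q.round(4),np.round(wh,1),round(a%90,1),"z",np.median(T[:,2]).round(4))
    return out
def ks(pxy,psi):
    """choose k so both grasps reachable; returns (thpick, thplace, thpre)"""
    best=None
    for k in range(4):
        for e in (1,-1):
            t1=psi+k*np.pi/2; t2=RIG+k*np.pi/2; t0=t1+e*np.pi/2
            j=[ik([*p,z],quat(t)) for p,z,t in ((pxy,.015,t0),(pxy,.2,t0),(pxy,.015,t1),(pxy,.2,t1),(SH,.045,t2),(SH,.2,t2))]
            if any(a is None for a in j): continue
            w=[current_joint_pos()[5]]+[a[5] for a in j]; cost=max(abs(np.diff(w)))+.3*max(np.abs(w))
            if best is None or cost<best[0]: best=(cost,k,t0,t1,t2,np.round(w,2))
    return best
def pick(xy,psi,zu=.003,pre=True):
    b=ks(xy,psi); print("k",b)
    _,k,t0,t1,t2,_=b
    set_gripper(1.0)
    if pre:
        move_pose([*xy,.16],quat(t0)); move_straight([*xy,zu+OFF],vel=.15); hold(.2); stat("pre")
        set_gripper(0.); hold(.2); stat("pregrip"); set_gripper(1.0); p=current_tool_pos(); move_straight([*xy,.075],vel=.15)
    move_pose([*xy,.1],quat(t1)); move_straight([*xy,zu+OFF],vel=.12); hold(.25); stat("at")
    set_gripper(0.); hold(.3); stat("grip")
    move_straight([*xy,.2],vel=.2); hold(.1); stat("lift")
    return t1,t2
E
python3 - <<'E'
from h import *
print(ks((.5,.408),np.radians(-97)))
L=locate(.5,.41)
xy=np.mean([l[0] for l in L],0); psi=np.radians(-97); print(xy)
t1,t2=pick(xy,psi)
c=read_camera("side"); save(c,"w1.png")
open("/tmp/t2","w").write(str(t2))
E
```

```text
(np.float64(2.989125452795905), 1, np.float64(1.4486232791552935), np.float64(-0.12217304763960302), np.float64(1.6161748873467492), array([ 0.08, -0.85, -0.85,  0.72,  0.72, -1.74, -1.74]))
top 200 [0.5007 0.4087] [38.4 36.2] 81.8 z 0.0439
side 86 [0.5023 0.4087] [46.5 36.4] 83.2 z 0.0429
[0.50150052 0.40870891]
k (np.float64(2.988715599517384), 1, np.float64(1.4486232791552935), np.float64(-0.12217304763960302), np.float64(1.6161748873467492), array([ 0.08, -0.85, -0.85,  0.72,  0.72, -1.74, -1.74]))
pre t 14.2 tcp [0.5022 0.4092 0.0153] gap 0.999 F [-0.4 -0.4  1.6] j6 -0.85
pregrip t 14.9 tcp [0.5017 0.4089 0.0143] gap 0.41 F [ 1.  -0.1  1.2] j6 -0.85
at t 18.5 tcp [0.5021 0.4091 0.015 ] gap 0.995 F [0.  0.7 0. ] j6 0.72
grip t 19.3 tcp [0.5017 0.4089 0.0143] gap 0.414 F [0.3 0.8 2.8] j6 0.72
lift t 20.5 tcp [0.5006 0.408  0.1975] gap 0.409 F [-0.4  0.6 -1.4] j6 0.72
```

View pics/w1.png

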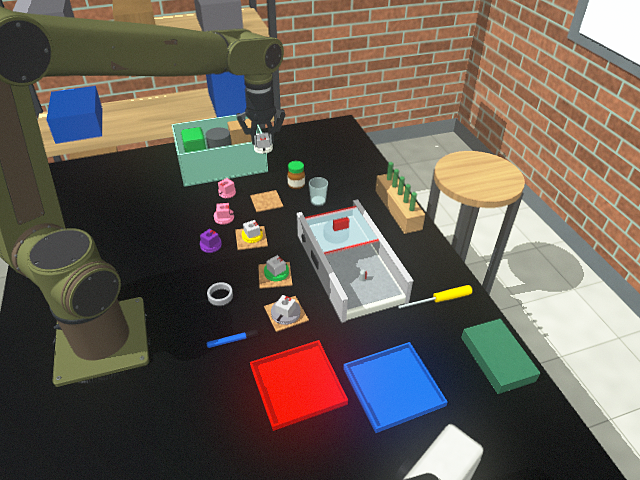

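```bash

cat >> h.py <<'E'
def insert(t2,dxy=(0,0)):
    xy=SH+np.array(dxy)
    move_pose([*xy,.17],quat(t2)); move_straight([*xy,.066+OFF],vel=.12); hold(.3); stat("over")
    f0=np.array(current_contact_force())
    z=.066
    while z>.0295:
        z-=.003; z=max(z,.029)
        move_straight([*xy,z+OFF],vel=.05); f=np.array(current_contact_force())-f0
        p=np.array(current_tool_pos()); print(round(z,4),"tcp",p.round(4),"df",f.round(1))
        if abs(f[2])>14: print("STOP"); return False
        if np.hypot(f[0],f[1])>18: print("STOP side"); return False
    hold(.2); stat("home?"); return True
E
python3 - <<'E'
from h import *
t2=float(open("/tmp/t2").read())
ok=insert(t2)
c=read_camera("side"); save(c,"w2.png")
a=cv2.resize(cv2.imread("pics/w2.png")[190:330,290:430],None,fx=4.2,fy=4.2,interpolation=cv2.INTER_CUBIC);cv2.imwrite("pics/w2c.png",a)
E
```

```text
over t 23.9 tcp [ 0.6446 -0.0281  0.0778] gap 0.411 F [-0.8  0.4 -1.9] j6 -1.74
0.063 tcp [ 0.6439 -0.028   0.0736] df [0.2 0.1 0.2]
0.06 tcp [ 0.6439 -0.028   0.0706] df [-0.3  0.6  0.2]
0.057 tcp [ 0.644  -0.028   0.0676] df [ 1.5 -1.   0.3]
0.054 tcp [ 0.644  -0.028   0.0647] df [ 0.4 -0.4  1. ]
0.051 tcp [ 0.644  -0.028   0.0616] df [ 0.6 -0.1  0.4]
0.048 tcp [ 0.644  -0.028   0.0587] df [ 0.5 -1.1  0.9]
0.045 tcp [ 0.6439 -0.028   0.0556] df [ 0.9 -1.1  0.2]
0.042 tcp [ 0.644  -0.028   0.0527] df [ 0.3 -0.7 -0.1]
0.039 tcp [ 0.644  -0.028   0.0496] df [ 1.1 -1.1  0.1]
0.036 tcp [ 0.644  -0.028   0.0467] df [ 1.6 -1.   0.1]
0.033 tcp [ 0.6439 -0.028   0.0436] df [ 1.3 -1.2  0.7]
0.03 tcp [ 0.6445 -0.028   0.0412] df [ 1.5 -1.3  1.6]
0.029 tcp [ 0.6446 -0.0281  0.0413] df [-1.5 -0.3  6.6]
home? t 27.4 tcp [ 0.6445 -0.0281  0.0412] gap 0.413 F [-2.5  0.2  5.5] j6 -1.74
```

View pics/w2c.png

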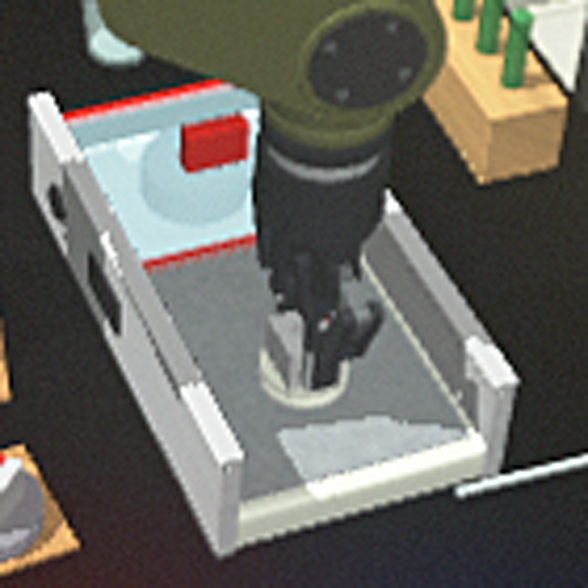

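```bash

cat >> h.py <<'E'
TY=np.radians(3.4)
TR={"blue":np.array([.603,-.3215]),"red":np.array([.4062,-.2535])}
def tray_xy(tr,lx,ly):
    c,s=np.cos(TY),np.sin(TY); return TR[tr]+np.array([c*lx-s*ly,s*lx+c*ly])
def letgo():
    set_gripper(1.0); hold(.6); stat("released")
def takeoff(t2):
    p=np.array(current_tool_pos()); move_straight([*SH,.030+OFF],vel=.03); set_gripper(0.); hold(.3); stat("regrip")
    move_straight([*SH,.17],vel=.12); hold(.1); stat("off")
def place(tr,lx,ly,t2):
    xy=tray_xy(tr,lx,ly); best=None
    for k in range(-2,3):
        t=TY+k*np.pi/2; j=[ik([*xy,z],quat(t)) for z in(.2,.015)]
        if any(a is None for a in j): continue
        d=abs(j[0][5]-current_joint_pos()[5])+.1*abs(j[0][5])
        if best is None or d<best[0]: best=(d,t)
    print("place",xy.round(4),best)
    move_pose([*xy,.18],quat(best[1])); move_straight([*xy,.02+OFF],vel=.15); hold(.15)
    z=.010; 
    move_straight([*xy,z+OFF],vel=.06); f0=np.array(current_contact_force())
    while z>.003:
        z-=.001; move_straight([*xy,z+OFF],vel=.03); f=np.array(current_contact_force())-f0
        if f[2]>4: break
    stat("down z=%.4f"%z)
    set_gripper(.52); hold(.3); stat("rel")
    move_straight([*xy,.13],vel=.15); set_gripper(1.); stat("up")
E
python3 - <<'E'
from h import *
t2=float(open("/tmp/t2").read())
letgo()
p=current_tool_pos(); move_straight([*SH,.17],vel=.2)
c=read_camera("side"); save(c,"w3.png")
locate(*SH,r=.04,zt=.07)
a=cv2.resize(cv2.imread("pics/w3.png")[190:330,290:430],None,fx=4.2,fy=4.2,interpolation=cv2.INTER_CUBIC);cv2.imwrite("pics/w3c.png",a)
E
```

```text
released t 28.6 tcp [ 0.6442 -0.028   0.04  ] gap 1.001 F [ 0.3 -0.4  0.7] j6 -1.74
top 79 [ 0.633  -0.0305] [30.6 17.4] 84.8 z 0.0709
side 150 [ 0.6446 -0.0308] [37.5 40. ] 5.0 z 0.0694
```

View pics/w3c.png

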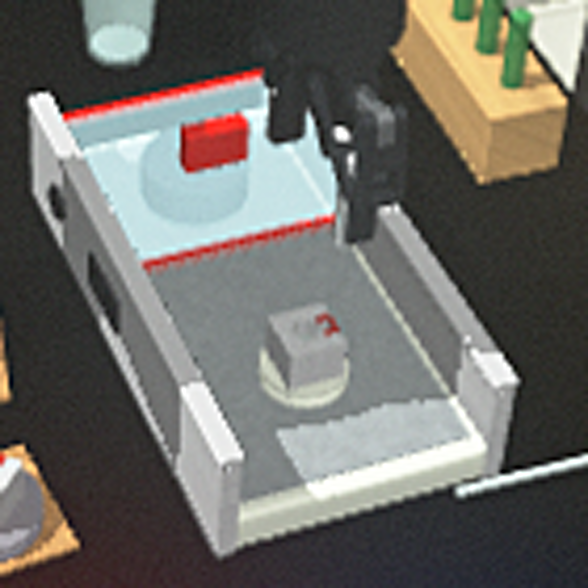

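```bash

python3 - <<'E'
from h import *
t2=float(open("/tmp/t2").read())
takeoff(t2); place("blue",.038,.038,t2)
# go toward yellow viewpoint: swing aside
for n in ("side","top"): 
    c=read_camera(n); save(c,n+"4.png")
E
```

```text
regrip t 34.8 tcp [ 0.6445 -0.0281  0.0412] gap 0.416 F [1.3 0.6 1.8] j6 -1.74
off t 36.1 tcp [ 0.6435 -0.0279  0.1686] gap 0.413 F [-0.5 -0.  -1.8] j6 -1.74
place [ 0.6387 -0.2813] (np.float64(0.5912635451830716), np.float64(1.6301375213627038))
down z=0.0030 t 40.4 tcp [ 0.639  -0.2815  0.0152] gap 0.416 F [-2.9  1.2  5.4] j6 -2.12
rel t 41.0 tcp [ 0.6388 -0.2814  0.014 ] gap 0.524 F [ 0.1 -0.5  1. ] j6 -2.12
up t 42.4 tcp [ 0.6386 -0.2813  0.1298] gap 1.0 F [-0.5  0.4 -0.7] j6 -2.12
```

View pics/side4.png

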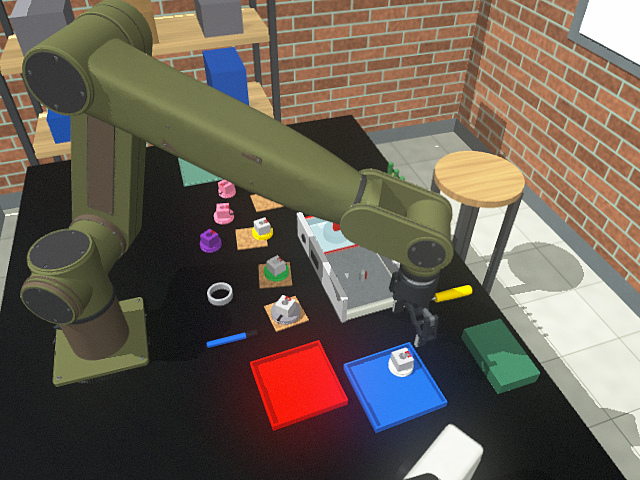

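View pics/top4.png

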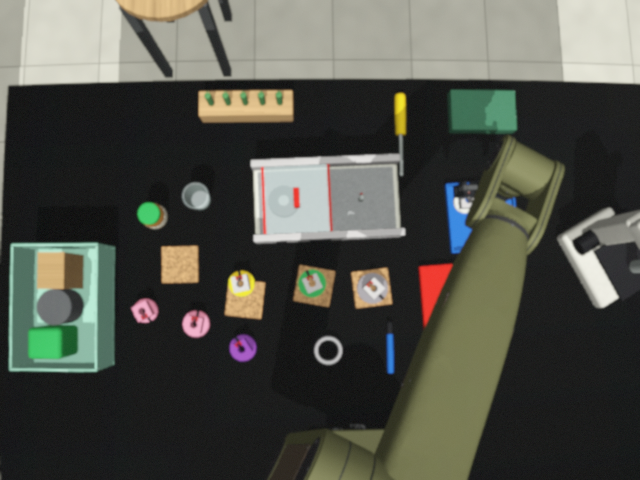

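White is in the blue tray. The yellow has been knocked to top (241,284), partly off its pad; I'll check its pose and tilt.

```bash

python3 - <<'E'
from h import *
cs={n:read_camera(n) for n in("top","side")}
tiles=[]
for n,(u,v) in (("top",(241,286)),("side",(258,230))):
    c=cs[n]; W=cloud(c)
    tiles.append(cv2.resize(cv2.cvtColor(c["frame"],cv2.COLOR_RGB2BGR)[v-24:v+24,u-24:u+24],None,fx=8,fy=8,interpolation=cv2.INTER_CUBIC))
    F=c["frame"].astype(int)
    m=(np.hypot(W[...,0]-.45,W[...,1]-.255)<.06)&(W[...,2]>.03)&(W[...,2]<.06)
    P=W[m]; 
    T=P[P[:,2]>.036]; A=np.c_[T[:,:2]-T[:,:2].mean(0),np.ones(len(T))]
    k=np.linalg.lstsq(A,T[:,2],rcond=None)[0]
    print(n,len(T),"plane",k,np.degrees(np.hypot(k[0],k[1])),"rect",rectfit(T))
    y=(np.hypot(W[...,0]-.45,W[...,1]-.255)<.06)&(F[...,0]>150)&(F[...,1]>140)&(F[...,2]<110)&(W[...,2]>.0)&(W[...,2]<.03)
    T=W[y];A=np.c_[T[:,:2]-T[:,:2].mean(0),np.ones(len(T))];print(" wheel",len(T),np.linalg.lstsq(A,T[:,2],rcond=None)[0],np.percentile(T[:,2],[10,50,90]))
cv2.imwrite("pics/y1.png",np.hstack(tiles))
E
```

```text
top 205 plane [-0.01700533 -0.02810148  0.04407955] 1.8819501035410726 rect (array([0.44862317, 0.25485895]), (36.158512115478516, 37.18873977661133), 10.735557556152344)
 wheel 253 [0.05259868 0.0077232  0.01316935] [0.00374604 0.01487529 0.01921517]
side 122 plane [0.0117183  0.0131165  0.04229425] 1.0077561070994845 rect (array([0.4488367 , 0.25364015]), (36.45304870605469, 41.805694580078125), 10.289401054382324)
 wheel 240 [0.15209349 0.06568398 0.00786007] [0.00182366 0.00587876 0.01590522]
```

View pics/y1.png

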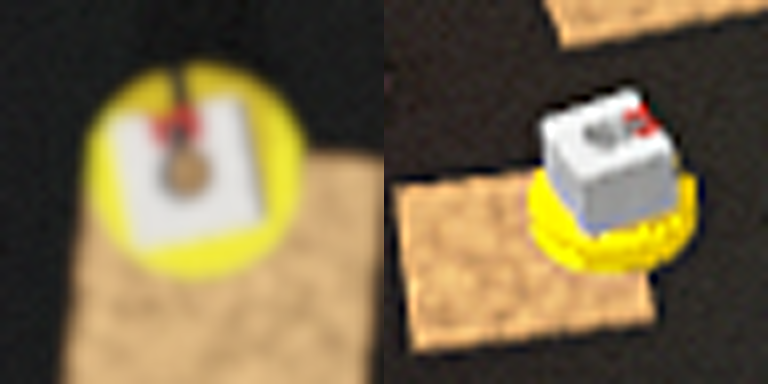

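```bash

cat >> h.py <<'E'
def cycle(xy,psi,tr,lx,ly,zu=.003,pre=True):
    t1,t2=pick(xy,psi,zu,pre)
    open("/tmp/t2","w").write(str(t2))
    if not .36<current_finger_gap()<.46: print("BAD GRIP"); return
    if not insert(t2): return
    letgo(); 
    for n in("side",):
        c=read_camera(n); save(c,"ins_%d.png"%int(current_time()))
    takeoff(t2)
    if not .36<current_finger_gap()<.46: print("BAD REGRIP"); return
    place(tr,lx,ly,t2)
    for n in ("side","top"):
        c=read_camera(n); save(c,"%s_%d.png"%(n,int(current_time())))
    print(int(current_time()))
E
python3 - <<'E'
from h import *
cycle(np.array([.4487,.2545]),np.radians(10.7),"blue",.038,-.038)
E
ls -t pics|head -3
```

```text
k (np.float64(2.2073622666320274), 0, np.float64(1.7575465567582897), np.float64(0.18675022996339324), np.float64(0.04537856055185257), array([-2.12, -1.35, -1.35,  0.23,  0.23, -0.17, -0.17]))
pre t 46.2 tcp [0.4494 0.2548 0.015 ] gap 1.001 F [-0.2 -0.2 -0.5] j6 -1.35
pregrip t 46.9 tcp [0.449  0.2547 0.0143] gap 0.412 F [-0.7  0.6  2.8] j6 -1.35
at t 50.5 tcp [0.4493 0.2548 0.0149] gap 0.997 F [-0.3  0.6  0.3] j6 0.23
grip t 51.4 tcp [0.449  0.2546 0.0143] gap 0.411 F [ 0.4 -0.5  2.8] j6 0.23
lift t 52.5 tcp [0.4477 0.254  0.1978] gap 0.412 F [ 0.5  0.2 -1.3] j6 0.23
over t 55.1 tcp [ 0.6447 -0.0281  0.0778] gap 0.416 F [ 0.5 -0.  -1.9] j6 -0.17
0.063 tcp [ 0.6439 -0.028   0.0736] df [-0.   0.4 -0.6]
0.06 tcp [ 0.6439 -0.028   0.0706] df [-1.  -0.6  0.6]
0.057 tcp [ 0.644  -0.028   0.0676] df [-0.6  0.1  1.2]
0.054 tcp [ 0.644  -0.028   0.0647] df [ 0.2 -0.1  0.1]
0.051 tcp [ 0.644  -0.028   0.0617] df [-0.6 -0.   0.8]
0.048 tcp [ 0.644  -0.028   0.0586] df [-0.2  0.4 -0.2]
0.045 tcp [ 0.644  -0.028   0.0557] df [-1.4  0.   1.3]
0.042 tcp [ 0.644  -0.028   0.0527] df [-0.1 -0.5  1.
[... 274 characters left out ...]
1  8.1]
home? t 58.5 tcp [ 0.6447 -0.0281  0.0413] gap 0.413 F [-1.7 -0.1  4.6] j6 -0.17
released t 59.7 tcp [ 0.6442 -0.028   0.04  ] gap 1.0 F [ 0.9 -0.3 -0. ] j6 -0.17
regrip t 60.8 tcp [ 0.6445 -0.028   0.0412] gap 0.411 F [0.4 0.2 2.5] j6 -0.17
off t 62.1 tcp [ 0.6435 -0.0279  0.1685] gap 0.41 F [ 0.1  0.9 -1. ] j6 -0.17
place [ 0.6432 -0.3572] (np.float64(0.5310498088088992), np.float64(0.059341194567807204))
down z=0.0030 t 66.7 tcp [ 0.6434 -0.3573  0.0153] gap 0.412 F [-3.7  1.4  4.9] j6 -0.64
rel t 67.3 tcp [ 0.6433 -0.3572  0.014 ] gap 0.52 F [ 0.7 -0.8  0.9] j6 -0.64
up t 68.7 tcp [ 0.6432 -0.3571  0.1298] gap 1.003 F [ 0.3 -0.1 -0.8] j6 -0.64
68
top_68.png
side_68.png
ins_59.png
```

View pics/side_68.png

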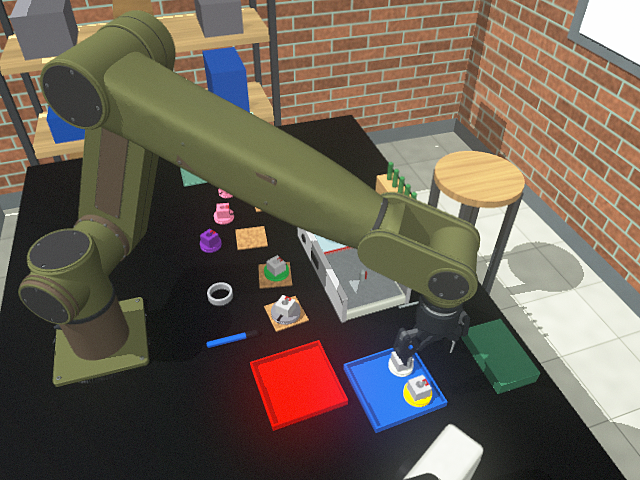

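```bash

python3 - <<'E'
from h import *
a=cv2.resize(cv2.imread("pics/ins_59.png")[190:330,290:430],None,fx=4.2,fy=4.2,interpolation=cv2.INTER_CUBIC);cv2.imwrite("pics/i59c.png",a)
locate(.4475,.089,r=.07); locate(.434,-.053,r=.06)
E
```

```text
top 181 [0.4476 0.089 ] [35.6 35.6] 22.4 z 0.0449
side 141 [0.4479 0.0876] [37.9 39.1] 20.6 z 0.0428
top 184 [ 0.434  -0.0525] [35.  34.8] 44.7 z 0.0441
side 167 [ 0.4345 -0.0553] [39.7 37.3] 44.8 z 0.0429
```

View pics/i59c.png

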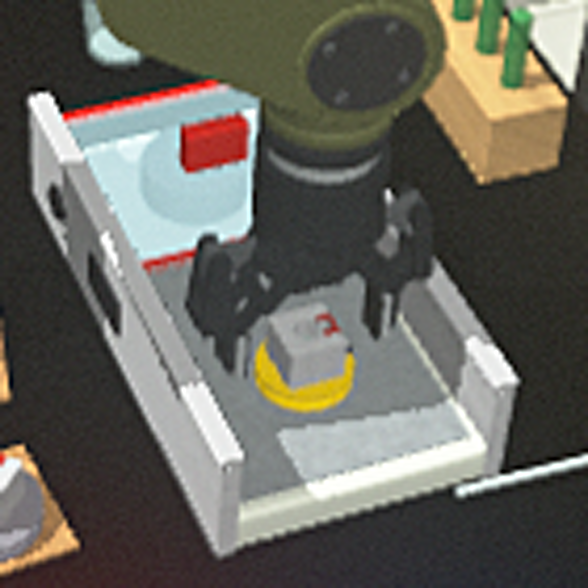

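Yellow seated and was placed beside white. Green is unmoved at (0.4477, 0.0885); its keyway is on the stripe side, so it goes to blue.

```bash

python3 - <<'E'
from h import *
cycle(np.array([.4477,.0885]),np.radians(22),"blue",-.040,0.0)
locate(.434,-.053,r=.06)
E
ls -t pics|head -3
```

```text
k (np.float64(1.9904239736628269), 3, np.float64(6.667157742618339), np.float64(5.096361415823442), np.float64(4.757767540936542), array([-0.64, -0.31, -0.31,  1.26,  1.26,  1.4 ,  1.4 ]))
pre t 72.3 tcp [0.4485 0.0886 0.0149] gap 0.999 F [ 0.  -1.7 -0.5] j6 -0.31
pregrip t 73.0 tcp [0.4481 0.0885 0.0143] gap 0.409 F [1.  0.4 2.4] j6 -0.31
at t 76.6 tcp [0.4484 0.0886 0.0148] gap 1.0 F [ 0.5  0.6 -1.1] j6 1.26
grip t 77.5 tcp [0.4481 0.0885 0.0143] gap 0.414 F [ 0.8 -0.1  2.6] j6 1.26
lift t 78.6 tcp [0.4466 0.0884 0.1979] gap 0.41 F [-0.1  0.4 -2. ] j6 1.26
over t 80.8 tcp [ 0.6446 -0.0281  0.0778] gap 0.413 F [ 0.2 -0.4 -1.9] j6 1.4
0.063 tcp [ 0.6439 -0.028   0.0736] df [ 0.1  0.6 -0.4]
0.06 tcp [ 0.6439 -0.028   0.0705] df [-1.   0.4  0.3]
0.057 tcp [ 0.6439 -0.028   0.0676] df [-0.6  0.3 -0.1]
0.054 tcp [ 0.644  -0.0279  0.0646] df [-0.4 -0.2  0.3]
0.051 tcp [ 0.6439 -0.028   0.0616] df [-0.5  0.5  0.3]
0.048 tcp [ 0.644  -0.028   0.0586] df [-0.9 -0.2  0.5]
0.045 tcp [ 0.644  -0.0279  0.0556] df [-0.7  1.  -0.3]
0.042 tcp [ 0.644  -0.028   0.0527] df [0.5 0.8 0.1]
0.039 tcp [ 0
[... 351 characters left out ...]
t 85.4 tcp [ 0.6442 -0.028   0.04  ] gap 0.995 F [-0.5  0.3  0.4] j6 1.4
regrip t 86.5 tcp [ 0.6444 -0.0281  0.0412] gap 0.414 F [ 0.8 -0.8  0.3] j6 1.4
off t 87.8 tcp [ 0.6435 -0.0279  0.1685] gap 0.415 F [ 0.8 -0.1 -1.9] j6 1.4
place [ 0.5631 -0.3239] (np.float64(0.5825870690019617), np.float64(-1.5114551322270893))
down z=0.0030 t 92.3 tcp [ 0.5633 -0.3241  0.0152] gap 0.411 F [-3.6  1.5  5.2] j6 0.91
rel t 92.9 tcp [ 0.5631 -0.3239  0.014 ] gap 0.522 F [-0.5 -0.1  0.2] j6 0.91
up t 94.3 tcp [ 0.563  -0.3238  0.1298] gap 0.999 F [0.6 0.  0.1] j6 0.91
94
top 182 [ 0.4339 -0.0526] [35.  34.9] 43.7 z 0.044
side 166 [ 0.4371 -0.0547] [40.6 37.9] 43.1 z 0.0429
top_94.png
side_94.png
ins_85.png
```

```bash

python3 - <<'E'
from h import *
cycle(np.array([.4345,-.0535]),np.radians(44.5),"red",0,0.0)
# out of the way to the left for a look
p=current_tool_pos(); move_straight([p[0],p[1],.22],vel=.2)
set_joints([1.0]+list(current_joint_pos()[1:]))
for n in ("side","top"):
    c=read_camera(n); save(c,n+"5.png")
stat()
E
ls -t pics|head -5
```

```text
k (np.float64(1.8773748533958154), 0, np.float64(-0.7941248096574199), np.float64(0.7766715171374766), np.float64(0.04537856055185257), array([ 0.91,  0.55,  0.55, -1.02, -1.02, -0.17, -0.17]))
pre t 97.2 tcp [ 0.4353 -0.0537  0.0149] gap 0.996 F [-0.2  0.5  0.7] j6 0.55
pregrip t 97.9 tcp [ 0.4349 -0.0536  0.0143] gap 0.411 F [0.9 0.7 2.2] j6 0.55
at t 101.5 tcp [ 0.4352 -0.0536  0.0148] gap 1.0 F [-0.1  0.   0.2] j6 -1.02
grip t 102.4 tcp [ 0.4348 -0.0536  0.0142] gap 0.407 F [1.  0.4 3.3] j6 -1.02
lift t 103.5 tcp [ 0.4334 -0.0533  0.198 ] gap 0.414 F [-0.8  0.5 -1.2] j6 -1.02
over t 105.6 tcp [ 0.6447 -0.028   0.0778] gap 0.414 F [-0.5  0.6 -1.4] j6 -0.17
0.063 tcp [ 0.6439 -0.028   0.0736] df [ 0.5 -0.4 -0.6]
0.06 tcp [ 0.6439 -0.028   0.0705] df [ 0.6 -1.  -0.5]
0.057 tcp [ 0.644  -0.028   0.0676] df [ 0.  -0.4  0.1]
0.054 tcp [ 0.644  -0.028   0.0646] df [ 0.5 -0.5  0. ]
0.051 tcp [ 0.644  -0.028   0.0617] df [-0.8  0.4  0.1]
0.048 tcp [ 0.6439 -0.028   0.0586] df [ 0.  -1.1 -0.1]
0.045 tcp [ 0.644  -0.028   0.0557] df [ 0.7 -0.4 -0.2]
0.042 tcp [ 0.644  -0.028   0.0526] df [ 
[... 394 characters left out ...]
cp [ 0.6442 -0.028   0.04  ] gap 0.997 F [-0.5 -0.5  0.7] j6 -0.17
regrip t 111.3 tcp [ 0.6445 -0.028   0.0412] gap 0.412 F [ 0.1 -0.6  2.8] j6 -0.17
off t 112.7 tcp [ 0.6435 -0.0279  0.1685] gap 0.412 F [-0.4 -0.3 -1.5] j6 -0.17
place [ 0.4062 -0.2535] (np.float64(0.6303666966334776), np.float64(0.059341194567807204))
down z=0.0030 t 117.3 tcp [ 0.4065 -0.2537  0.0152] gap 0.415 F [-3.4  2.8  7.6] j6 -0.73
rel t 117.8 tcp [ 0.4062 -0.2535  0.0139] gap 0.519 F [ 0.1 -0.5  0.3] j6 -0.73
up t 119.2 tcp [ 0.4061 -0.2535  0.1298] gap 0.999 F [-0.1  0.  -0.1] j6 -0.73
119
 t 122.5 tcp [0.2124 0.4287 0.2192] gap 1.003 F [0.5 0.5 0.4] j6 -0.73
top5.png
side5.png
top_119.png
side_119.png
ins_110.png
```

View pics/side5.png

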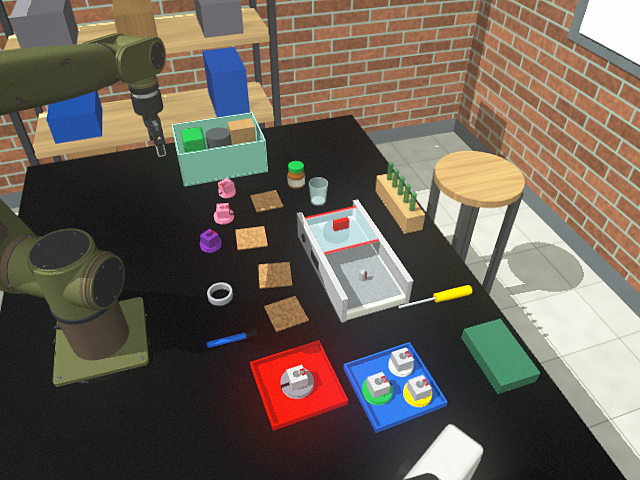

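View pics/top5.png

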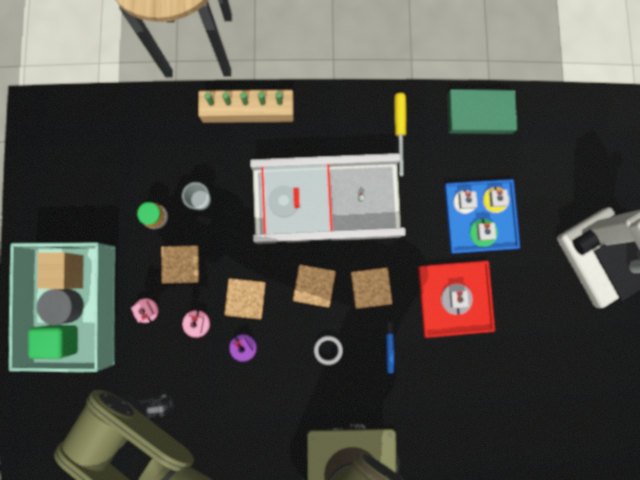

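All four are in their trays, and the guard is next.

```bash

python3 - <<'E'
from h import *
th=RIG; d=np.array([np.sin(th),-np.cos(th),0])
h=np.array([.6383,.1215]); p0=np.array([*h,.0845])
b=wrapq([*h,.16],th)
move_pose([*h,.17],quat(b[1])); move_straight([*h,.0845],vel=.12); hold(.2); stat("down")
set_gripper(0.); hold(.2); stat("grip")
p0=np.array([*current_tool_pos()[:2],.0845])
move_straight(list(p0+d*.144),vel=.1); stat("144")
for k in range(145,160):
    move_straight(list(p0+d*k/1000),vel=.05); f=np.array(current_contact_force()); print(k,f.round(1),np.round(current_tool_pos(),4))
    if f@d<-14: break
hold(.2); stat("stop")
set_gripper(.75); hold(.2); stat("open")
p=np.array(current_tool_pos()); move_straight([p[0],p[1],.2],vel=.2)
set_joints([1.0]+list(current_joint_pos()[1:]))
for n in ("side","top"):
    c=read_camera(n); save(c,n+"6.png"); W=cloud(c)
    m=(abs(W[...,0]-.66)<.13)&(W[...,1]<.3)&(W[...,1]>-.15)&(W[...,2]>.106)&(W[...,2]<.13)
    P=W[m]; print(n,"handle",len(P),P.mean(0),rectfit(P))
stat()
E
```

```text
down t 125.5 tcp [0.6391 0.1216 0.0858] gap 1.001 F [0.3 0.  0.6] j6 0.06
grip t 126.2 tcp [0.6388 0.1215 0.085 ] gap 0.499 F [ 0.9 -0.2  1.8] j6 0.06
144 t 127.8 tcp [ 0.6441 -0.024   0.085 ] gap 0.503 F [-7.  -0.7  8.5] j6 -0.16
145 [-6.5  1.6  9. ] [ 0.6441 -0.0246  0.085 ]
146 [-7.5  1.9  8.5] [ 0.6442 -0.0255  0.085 ]
147 [-6.1  0.5  8.7] [ 0.6442 -0.0265  0.085 ]
148 [-6.2  0.4  9.6] [ 0.6442 -0.0274  0.085 ]
149 [-6.9  1.2  9.4] [ 0.6443 -0.0284  0.085 ]
150 [-6.9  4.4  8.6] [ 0.6442 -0.0284  0.085 ]
151 [-6.9  7.9  9.2] [ 0.6443 -0.0284  0.085 ]
152 [-7.8 11.3 10.3] [ 0.6443 -0.0284  0.085 ]
153 [-7.5 14.2 11. ] [ 0.6443 -0.0285  0.085 ]
stop t 130.2 tcp [ 0.6442 -0.0284  0.085 ] gap 0.501 F [-7.7 13.7  9.6] j6 -0.18
open t 130.8 tcp [ 0.6456 -0.0317  0.0843] gap 0.75 F [-0.2 -0.3 -0.2] j6 -0.18
side handle 92 [ 0.64298399 -0.03083024  0.11059844] (array([ 0.64365491, -0.03033034]), (18.08382225036621, 43.6204833984375), 87.08007049560547)
top handle 123 [ 0.64280671 -0.02713786  0.11255672] (array([ 0.64350751, -0.02754664]), (43.332801818847656, 14.285780906677246), 2.148111581802368)
 t 134.1 tcp [0.3034 0.57   0.1988] gap 0.747 F [ 0.3 -0.6 -0.7] j6 -0.18
```

View pics/side6.png

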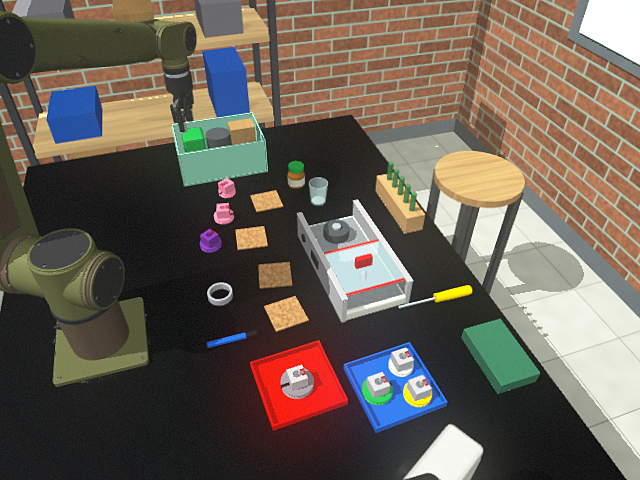

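View pics/top6.png

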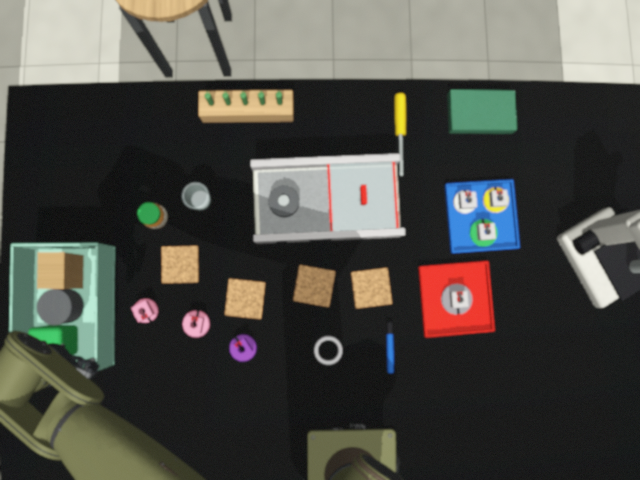

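```bash
python3 -c "
from plant import *
print(finish_job(), current_time())"
```

```text
the job is handed in; nothing more can be done
the job is handed in; nothing more can be done
```

The job is done and handed in, at about 134 s of the 210 s allowed. All four pulleys were there. I tested them in order: white, yellow, green, grey.

- **Guard open:** it started about 13 mm short of shut. I slid it to its open stop.
- **Shaft test:** each pulley slid onto the shaft with no sign of jamming and touched the deck at the expected height. I let go of each one, then gripped it again and took it off. For white, the cameras also showed the hub top at about 70 mm, as it should be. For yellow I checked a picture. Green and grey I judged from force and height alone.
- **Trays:** white, yellow and green have the keyway on the stripe side and went in the blue tray. Grey has it opposite and went in the red tray. The last pictures show all four lying flat and apart.
- **Knocked pulley:** the yellow was pushed about 3 cm, partly off its pad, during the white's turn. I found it again, still flat, and picked it from there.
- **Guard shut:** it met its stop with the grip at y = -0.0284, over the shaft to within about a millimetre. The two cameras disagreed on the grip's y by about 3 mm (-0.0303 and -0.0275), but the force at the stop settles it.

The other things on the bench look unmoved in the last pictures. The wrist force I read stayed under 36 N; the highest was about 33 N, when the guard met its open stop. At the end the arm was clear, with force readings near zero.

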